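Unpack the sliding-lid stock box onto the counter riser

TASK

Open the wooden stock box - raise the front end of its sliding lid over the stop lip, draw the lid out of the grooves and lay it flat on the counter, pull block up - and unpack every tin onto the two-step riser: the square tins in one row on the upper step, the round tins in one row on the lower step. All stand upright in a straight row along the middle of their step, side by side with no more than a finger's width (15 mm) between neighbours, and the square ones with their sides in line with the step. Then close the empty box again: slide the lid back along its grooves until its front end drops down flat behind the lip, without ever disturbing the other things on the counter.

Things in the scene. Friction and masses are not known exactly. Their poses are not given: they have to be found in the camera images.
- box: Pale wooden box fixed to the counter, 188 (x) x 176 (y) mm outside, 168 x 148 inside; origin at the centre of its underside, its front (-x) towards the robot. Wall tops form a ledge 76 mm high on which the lid lies, between side cheeks with 3 mm play on each side. A rear wall, 90 mm high, closes the back.
- box_strips (a point): Point midway between the two cover strips, at their undersides (86 mm up, 46 mm behind the box's centre). The strips lie over the lid's side edges in the rear half of the box only, from 2 mm ahead of its centre to the back, 14 mm wide, tops 90 mm up. They leave a groove 10 mm high for the 6 mm lid; drawn 90 mm forward (box -x) the lid is clear of them and can be lifted away.
- box_lip (a point): Middle of the top edge of the stop lip across the box's front, 5 mm thick, standing 4.5 mm above the ledge. The lid cannot slide forward until its front end is raised more than 4.5 mm; in the grooves it can rise about 8 mm there.
- box_floor (a point): Centre of the box's inner floor, 6 mm up. Four to six tins stand upright on it in two columns 60 mm apart across (box y), three rows about 52 mm apart along (box x), the two kinds mixed, places may be empty. Low plywood rails, 24 mm high above the floor (12 mm wide in the middle, 20 mm along each side wall), make a channel 48 mm wide for each column.
- lid_plate (a point): Centre of the lid's plate, a loose wooden board 166 (x) x 160 (y) x 6 mm, about 0.13 kg, slack in the grooves. Axes as the box's when closed (-x is the front end, to be raised). Lying flat on the counter this point is 3 mm up; closed, 79 mm.
- lid_pull (a point): Centre of the wooden pull block on top of the lid, 40 (x) x 26 (y) x 26 mm high, fixed on the lid 40 mm to the front (-x) of the plate's centre; this point is 16 mm above the plate's centre, the block's top 13 mm higher. It can be gripped across its 26 mm width.
- riser: Dark wooden two-step display riser fixed to the counter, 162 (x) x 242 (y) mm over all, front (-x) towards the robot; origin on the counter under the face between the two steps. Lower step 76 mm deep, upper 86, both 230 mm long in y between end cheeks 30 mm high above the step. A brass rail, 5 mm thick, its top 24 mm above the step, runs along the front of each step (on the upper one 10 mm back from its edge) and along the back of the upper one.
- riser_lower (a point): Middle of the top of the lower (front) step, 30 mm above the counter, 38 mm to the front of the riser's origin; axes as the riser's: the row runs along y.
- riser_upper (a point): Middle of the upper (rear) step, half-way between its two rails, on its top, 75 mm above the counter, 48 mm behind the riser's origin; axes as the riser's: the row runs along y.
- square0_center (a point): Red tin with a brass cap, SQUARE: body 40 x 40 mm, 44 high, square cap 24 x 24 mm, 22 high on top; 66 mm high in all, about 75 g; this point is on its axis half-way up (33 mm above its foot), z up, x and y square to its sides. It may be absent (None from the start). In the box it can only be taken by its cap.
- square1_center (a point): Red tin with a brass cap, SQUARE: body 40 x 40 mm, 44 high, square cap 24 x 24 mm, 22 high on top; 66 mm high in all, about 75 g; this point is on its axis half-way up (33 mm above its foot), z up, x and y square to its sides. It may be absent (None from the start). In the box it can only be taken by its cap.
- square2_center (a point): Red tin with a brass cap, SQUARE: body 40 x 40 mm, 44 high, square cap 24 x 24 mm, 22 high on top; 66 mm high in all, about 75 g; this point is on its axis half-way up (33 mm above its foot), z up, x and y square to its sides. It may be absent (None from the start). In the box it can only be taken by its cap.
- round0_center (a point): Red tin with a brass cap, ROUND: body 40 mm diameter, 44 high, round cap 24 mm diameter, 22 high on top; 66 mm high in all, about 75 g; this point is on its axis half-way up (33 mm above its foot), z up. It may be absent (None from the start). In the box it can only be taken by its cap.
- round1_center (a point): Red tin with a brass cap, ROUND: body 40 mm diameter, 44 high, round cap 24 mm diameter, 22 high on top; 66 mm high in all, about 75 g; this point is on its axis half-way up (33 mm above its foot), z up. It may be absent (None from the start). In the box it can only be taken by its cap.
- round2_center (a point): Red tin with a brass cap, ROUND: body 40 mm diameter, 44 high, round cap 24 mm diameter, 22 high on top; 66 mm high in all, about 75 g; this point is on its axis half-way up (33 mm above its foot), z up. It may be absent (None from the start). In the box it can only be taken by its cap.
- bell: Small brass hand bell, 44 mm wide, 55 high; origin at the centre of its underside. A bystander, to be left alone.
- josspaper: Tied stack of yellow paper, 90 x 140 x 34 mm; origin at the centre of its underside. A bystander, to be left alone.
- gourd: Dried bottle gourd, 72 mm wide, 123 high; origin at the centre of its underside. A bystander, to be left alone.
- mug: White mug, 76 mm wide, 85 high; origin at the centre of its underside. A bystander, to be left alone.
- bowl: Brass bowl, 90 mm wide, 40 high; origin at the centre of its underside. A bystander, to be left alone.
- packet: Wrapped cardboard packet, 70 x 100 x 30 mm; origin at the centre of its underside. A bystander, to be left alone.
Mind the look-alikes: they are no part of the job. Of the things that look like the part that bears lid_plate, the middle-sized one is meant.

How it is judged (in metres and radians):
On the way, in this order (a step that is already met when the one before it is completed fails the run):
1. the lid is drawn forward along its grooves, over the stop lip, by more than 40 mm (x of lid_plate in the frame of box below -0.04 m and z of lid_plate in the frame of box between 0.064 and 0.109 m and y of lid_plate in the frame of box between -0.01 and 0.01 m).
2. the lid lies flat on the counter, pull block up (height (world z) of lid_plate below 0.008 m and angle between lid_plate's own z axis and vertical below 0.06 rad), for 0.2 s.
At the end, for the whole second after the job is handed in: Lid home in the box, within 3 mm of its height, tilt below 0.02 rad. Square tins upright on the upper step, round ones on the lower, within 12 mm of the step's middle line and 58 mm, centre to centre, of another of the row if any; square ones within 0.17 rad of square (x of lid_plate in the frame of box between -0.01 and 0.004 m and y of lid_plate in the frame of box between -0.007 and 0.007 m and z of lid_plate in the frame of box between 0.076 and 0.082 m and angle between lid_plate's own z axis and vertical below 0.02 rad and x of square0_center in the frame of riser between 0.036 and 0.06 m and z of square0_center in the frame of riser between 0.103 and 0.113 m and angle between each of square0_center, square1_center, square2_center, round0_center, round1_center, round2_center's own z axis and vertical below 0.1 rad and (distance between square0_center and square1_center below 0.058 m or distance between square0_center and square2_center below 0.058 m) and (angle between the x axis of square0_center and the x axis of riser, either way round below 0.17 rad or angle between the x axis of square0_center and the y axis of riser, either way round below 0.17 rad) and x of square1_center in the frame of riser between 0.036 and 0.06 m and z of square1_center in the frame of riser between 0.103 and 0.113 m and (distance between square1_center and square0_center below 0.058 m or distance between square1_center and square2_center below 0.058 m) and (angle between the x axis of square1_center and the x axis of riser, either way round below 0.17 rad or angle between the x axis of square1_center and the y axis of riser, either way round below 0.17 rad) and x of square2_center in the frame of riser between 0.036 and 0.06 m and z of square2_center in the frame of riser between 0.103 and 0.113 m and (distance between square2_center and square0_center below 0.058 m or distance between square2_center and square1_center below 0.058 m) and (angle between the x axis of square2_center and the x axis of riser, either way round below 0.17 rad or angle between the x axis of square2_center and the y axis of riser, either way round below 0.17 rad) and x of round0_center in the frame of riser between -0.05 and -0.026 m and z of round0_center in the frame of riser between 0.058 and 0.068 m and (distance between round0_center and round1_center below 0.058 m or distance between round0_center and round2_center below 0.058 m) and x of round1_center in the frame of riser between -0.05 and -0.026 m and z of round1_center in the frame of riser between 0.058 and 0.068 m and (distance between round1_center and round0_center below 0.058 m or distance between round1_center and round2_center below 0.058 m) and x of round2_center in the frame of riser between -0.05 and -0.026 m and z of round2_center in the frame of riser between 0.058 and 0.068 m and (distance between round2_center and round0_center below 0.058 m or distance between round2_center and round1_center below 0.058 m)); the robot touches nothing.
It fails at once if one of the bystanders (bell, paper stack, gourd, mug, bowl, packet) is shifted more than 40 mm (distance of any of bell, josspaper, gourd, mug, bowl, packet from where it was at the start of the episode above 0.04 m).
Of square0, square1, square2, round0, round1, round2 only 4 to 6 are there at a start; the rules pass over those that are not, and their reading is None.
At some moment in a run one of lid, square0, square1, square2, round0, round1, round2 may be knocked a few centimetres aside while the robot is not near it.
Once in a run the grip may slacken for a moment while it holds something.
It also fails if it takes over 210 s, if anything falls off the work surface, if the arm or the gripper's body presses on something with over 40 N, if the wrist force passes 120 N, or if a joint passes its speed limit or range.

ROBOT

A 6-joint arm with a two-finger parallel gripper is mounted at the origin on the work surface. World frame = base frame: x ahead of the robot, y to its left, z up, the work surface at z = 0. Lengths are in mm, angles in rad, forces in N, time in s.
With the tool pointing down it reaches from about 325 to 775 mm from the base axis. Payload 5.5 kg.
Tool frame: the origin (TCP) lies at the very end of the fingers, on their centre line; the grasp point (between the pads) lies 19 mm behind it (hold_point_z is the distance from the TCP to the grasp point, in mm); z points along the fingers, y is the line along which they close (so a half turn about z gives the same grasp; the last joint's range is limited). The gripper opens to 85 mm and grips with 20 to 120 N. Pads are 22 mm wide; open, the fingers measure 114 mm over their backs; the gripper's body (76 mm by 85 mm) begins 54 mm behind the grasp point. The pads swing forward as they close: fully open they stand 13 mm farther back than shut.
Start: joints at [1.152, 0.091, 1.231, -0, 1.82, -0.057], TCP at [212.38, 561.169, 231.275] pointing down, gripper open.
Joint ranges: [-2.87, 2.87], [-0.86, 2.18], [0.17, 2.46], [-1.51, 4.65], [0.06, 2.69], [-2.65, 2.65]. Speed limits (rad/s): [2.57, 2.57, 3.01, 3.14, 3.14, 3.14].

INTERFACE

Orientations are given as a 3x3 rotation matrix whose columns are the frame's x, y, z axes.
In Python, from bench import read_state, snapshot, close_job, hold_point_z gives the robot as it stands. The module is installed in compiled form; this text tells all that it offers.
- The arm moves only by the tool play_rows, never from a script. Its argument "motion" is text: rows parted by semicolons, each of 7 numbers parted by spaces: the closure, from 0 (fully open) to 1 (shut), then the shift along the world's x, y, z in m, then the turn, a rotation vector about the world's x, y, z in degrees. In form: gripper dx dy dz wx wy wz; .... A call has 1 to 20 rows; each row is the pose to reach, as a shift and turn from the pose commanded when the call began; what a row does not reach only later rows make up. A row lasts 1/12 s, in which the tool goes at most 41.7 mm and 7.16 degrees, less where a joint would pass 70% of its speed; a pose out of reach is approached as far as the arm can. A call with a gripper value outside its range is refused whole. The fingers move at their own pace and stop on an object; "newtons" is the grip in N (left out, the last holds). Time passes only in rows, so rows that repeat a pose let the fingers close. It gives the time, the measured TCP pose, the force, the opening and the grip force at its end, in the units of the state.
- read_state(): the state, without advancing time (a new reading comes with each control period).
- snapshot(name): name is "side" or "top" or "wrist"; returns a dict with "frame" (400x640x3 uint8, red, green, blue), "z_map" (400x640 float32, mm along the optical axis (not along the pixel's ray), 0 where there is no reading), "fx", "fy", "cx", "cy" (pixels), "cam_to_world" (4x4, takes a point from camera to world coordinates); the wrist camera has in their place "T_tool_cam" (4x4, takes a point from camera to tool coordinates, whose origin is the TCP and whose axes are the flange's). Camera axes: x right, y down, z forward; pixel columns grow to the right and rows downward; lengths in mm; the calibration is good to about 2 mm. A picture is of the moment at which its call begins: read the wrist's pose just before it.
- close_job(): hands the job in; it is judged then, once.
The state is a dict: "t": time; "joints": joint angles; "joint_velocities": joint speeds; "effort": joint torques, N m; "tool_pos": TCP position; "eef_rot": TCP orientation; "contact_force": force on the tool from outside, world axes, zero at the start; "wrist_torque": the same for the moment, N m; "width": opening from 0.0 (shut) to 1.0 (fully open); "gripper_force": force on a finger pad.
Only numpy, scipy, OpenCV 4.12 (cv2) and the standard library are available. Lean on these libraries where they do the work, as an engineer would, in place of code of your own. Each camera call takes 0.05 s, during which the arm holds its last target. There are 200 camera calls.

## Working session

There is one attempt and no reset: what is moved stays moved. The work goes in short steps, Python scripts to look and compute and a tool call to move; the robot and the scene stay as the last step left them, time stands still between calls to the robot, and variables do not carry over. Pictures are saved under pics/ and viewed, at most 14 in all, crops included, and the job is handed in when it is done.

Besides the shell and the picture viewer there is one more tool, called after "Emit:" as a command line: name --argument value ..., lists and objects as JSON in quotes. play_rows: Moves the arm, as the interface text tells. Its arguments: {"type":"object","properties":{"motion":{"type":"string"},"newtons":{"type":"number"}},"required":["motion"]}

```bash
mkdir -p pics; cat > h.py <<'E'
import numpy as np,cv2
from bench import read_state,snapshot,close_job,hold_point_z
def cloud(s,st=None):
    z=s["z_map"];v,u=np.mgrid[:z.shape[0],:z.shape[1]]
    P=np.stack([(u-s["cx"])*z/s["fx"],(v-s["cy"])*z/s["fy"],z,np.ones_like(z)],-1)
    if "cam_to_world" in s:T=np.array(s["cam_to_world"])
    else:
        T=np.eye(4);T[:3,:3]=st["eef_rot"];T[:3,3]=st["tool_pos"];T=T@np.array(s["T_tool_cam"])
    W=(P@T.T)[...,:3];W[z==0]=np.nan;return W
def take(n):
    st=read_state();s=snapshot(n);return s["frame"],cloud(s,st),s
def save(n,img):cv2.imwrite("pics/"+n+".png",cv2.cvtColor(img,cv2.COLOR_RGB2BGR))
E
python3 - <<'E'
from h import *
for n in("top","side"):
    f,W,s=take(n);save(n+"0",f);np.save(n+"0.npy",W);print(n,np.array(s["cam_to_world"]).round(2).tolist(),s["fx"])
print(read_state(),hold_point_z)
E
```

```text
top [[-0.02, -0.99, 0.1, 364.4], [-1.0, 0.02, -0.03, 11.47], [0.02, -0.1, -0.99, 1130.61], [0.0, 0.0, 0.0, 1.0]] 380.65770477118303
side [[0.83, -0.37, 0.42, 74.19], [-0.56, -0.56, 0.61, -625.55], [0.01, -0.74, -0.67, 769.68], [0.0, 0.0, 0.0, 1.0]] 365.39878293229896
{'t': 0.1, 'joints': array([ 1.15227884e+00,  9.17753463e-02,  1.23175118e+00,  2.97474370e-05,
        1.81981264e+00, -5.67203797e-02]), 'joint_velocities': array([ 1.12454228e-04, -2.49247887e-03, -3.16753044e-03, -9.15197037e-05,
       -5.46550687e-05, -1.65492922e-03]), 'effort': array([ 3.12825439e-03, -4.60214853e+01, -4.19223583e+01, -5.16825878e-05,
        1.05669379e-02, -1.91236688e-05]), 'tool_pos': array([212.27440954, 560.92468268, 230.27693776]), 'eef_rot': array([[-9.35264777e-01,  3.53948096e-01, -7.36137028e-04],
       [ 3.53948839e-01,  9.35263444e-01, -1.58406229e-03],
       [ 1.27806221e-04, -1.74207251e-03, -9.99998474e-01]]), 'contact_force': array([-0.1094642 , -0.34350275, -0.09345692]), 'wrist_torque': array([-0.01152909, -0.01789432, -0.00210104]), 'gripper_force': 0.0, 'width': 0.9984179151583706} 18.700000000000003
```

View pics/top0.png

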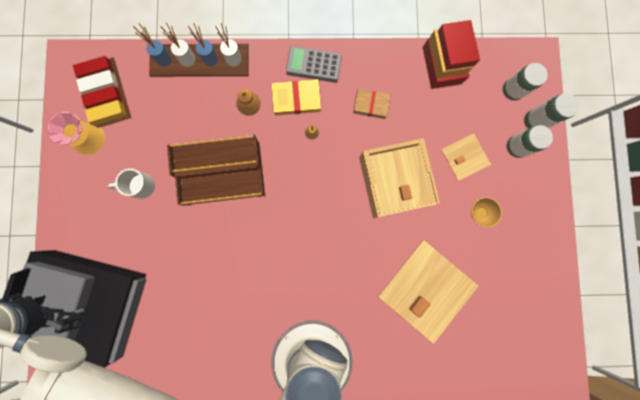

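View pics/side0.png

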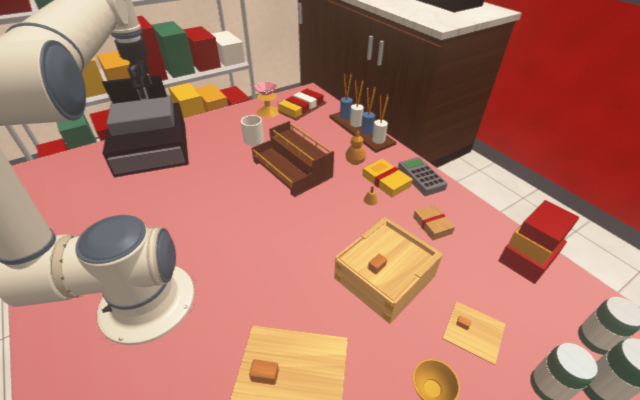

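Board candidates in the top view: the large board at (428,292), the one in the box at (400,178) and the small one at (466,157). The middle-sized one is the board in the box, which also sits in the grooves. I'll confirm that in a crop while I measure.

```bash
python3 - <<'E'
from h import *
W=np.load("top0.npy");f=cv2.imread("pics/top0.png")
cv2.imwrite("pics/crop1.png",cv2.resize(f[120:350,350:510],None,fx=2.6,fy=2.6,interpolation=cv2.INTER_CUBIC))
def rect(u0,u1,v0,v1,z0,z1,name):
    P=W[v0:v1,u0:u1].reshape(-1,3);P=P[(P[:,2]>z0)&(P[:,2]<z1)]
    (c,s,a)=cv2.minAreaRect(P[:,:2].astype(np.float32));print(name,len(P),np.round(c,1),np.round(s,1),round(a,1),"z",np.median(P[:,2]).round(1))
    return P
rect(350,450,125,225,65,130,"box top")
rect(350,450,125,225,84,96,"strips+rear")
rect(350,450,125,225,96,125,"pull")
rect(360,440,135,215,70,86,"lid")
rect(440,495,130,185,3,12,"small")
rect(370,490,235,350,3,12,"large")
rect(160,270,130,210,20,130,"riser")
rect(160,270,130,210,70,80,"upper")
rect(160,270,130,210,25,36,"lower")
for n,b in dict(bell=(300,325,118,143),paper=(265,325,75,118),gourd=(230,265,82,118),mug=(105,160,160,205),bowl=(465,505,192,232),packet=(350,395,82,122)).items():rect(*b,10,140,n)
E
```

```text
box top 4224 [ 517.1 -257.7] [189.  177.7] 11.2 z 81.3
strips+rear 815 [ 517.6 -256.9] [187.5 176.6] 11.3 z 87.6
pull 148 [ 473.1 -265.4] [39.6 26.9] 11.1 z 106.5
lid 3463 [ 517.3 -257.8] [188.4 177.7] 11.0 z 80.8
small 754 [ 588.7 -484.1] [164.6 167.3] 88.6 z 4.4
large 4964 [ 192.1 -350.8] [353.2 327.4] 88.4 z 6.6
riser 5492 [546.7 257.4] [163.  242.6] 6.0 z 70.4
upper 2207 [584.2 260.1] [ 86.8 239.6] 6.1 z 73.3
lower 1862 [545.2 254.8] [159.8 237.3] 6.1 z 28.4
bell 120 [667.3 -13.4] [36.6 33.5] 85.2 z 25.9
paper 1566 [786.5  24.9] [122.2 157.6] 0.7 z 32.3
gourd 495 [748.2 173.3] [58.8 69.9] 20.6 z 56.4
mug 730 [519.1 502.8] [98.9 75. ] 67.5 z 56.3
bowl 558 [ 418.1 -515.4] [87.5 88.6] 41.7 z 24.8
packet 815 [ 753.  -194.4] [99.8 71.8] 78.8 z 28.7
```

View pics/crop1.png

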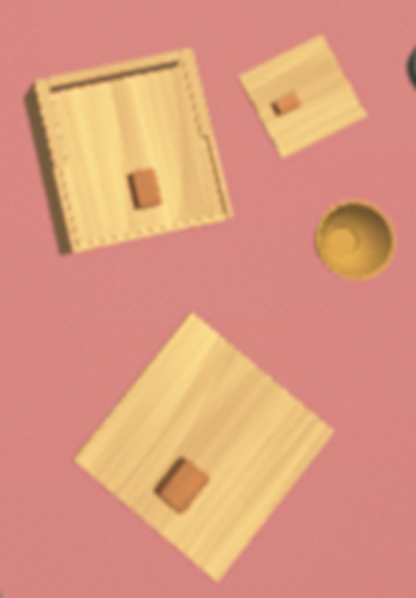

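The crop shows three boards: the big loose one at crop (205,450), the small one at (302,97), and the middle-sized one lying in the box's grooves at (140,150) with its pull block at (145,188). The last is the right lid. I'm flying above its pull block now.

Emit:
play_rows --motion "0 0.261 -0.827 -0.011 0 0 -140;0 0.261 -0.827 -0.011 0 0 -140;0 0.261 -0.827 -0.011 0 0 -140;0 0.261 -0.827 -0.011 0 0 -140;0 0.261 -0.827 -0.011 0 0 -140;0 0.261 -0.827 -0.011 0 0 -140;0 0.261 -0.827 -0.011 0 0 -140;0 0.261 -0.827 -0.011 0 0 -140;0 0.261 -0.827 -0.011 0 0 -140;0 0.261 -0.827 -0.011 0 0 -140;0 0.261 -0.827 -0.011 0 0 -140;0 0.261 -0.827 -0.011 0 0 -140;0 0.261 -0.827 -0.011 0 0 -140;0 0.261 -0.827 -0.011 0 0 -140;0 0.261 -0.827 -0.011 0 0 -140;0 0.261 -0.827 -0.011 0 0 -140;0 0.261 -0.827 -0.011 0 0 -140;0 0.261 -0.827 -0.011 0 0 -140;0 0.261 -0.827 -0.011 0 0 -140;0 0.261 -0.827 -0.011 0 0 -140" --newtons 60

```text
t: 1.77
tool_pos: [463.1, -235.7, 220.2]
eef_rot: [[0.946, 0.323, -0.0], [0.323, -0.946, 0.0], [-0.0, -0.0, -1.0]]
contact_force: [0.7, 0.8, 0.4]
width: 0.999
gripper_force: 0.0
```

```bash
python3 - <<'E'
from bench import *;import numpy as np
s=read_state();print(s["t"],s["tool_pos"],np.degrees(np.arctan2(s["eef_rot"][1,1],s["eef_rot"][0,1])),s["joints"])
E
```

```text
1.7667 [ 463.13501528 -235.68913883  220.16691986] -71.12603337411954 [-5.36319707e-01 -1.26807950e-01  1.46569310e+00  1.61715059e-04
  1.80316978e+00  7.05100923e-01]
```

Emit:
play_rows --motion "0 0 0 0 0 0 -7.8;0 0 0 0 0 0 -7.8;0 0 0 0 0 0 -7.8;0 0 0 0 0 0 -7.8"

```text
t: 2.1
tool_pos: [463.1, -232.6, 221.0]
eef_rot: [[0.979, 0.203, 0.0], [0.203, -0.979, 0.0], [0.0, -0.0, -1.0]]
contact_force: [-0.4, 0.5, -0.6]
width: 0.998
gripper_force: 0.0
```

```bash
python3 - <<'E'
from h import *
f,W,s=take("wrist");save("w1",f);print(np.array(s["T_tool_cam"]).round(3).tolist(),s["fx"])
st=read_state();print(st["tool_pos"],st["joints"][5])
P=W.reshape(-1,3);P=P[np.isfinite(P[:,0])]
def rect(z0,z1,n,r=160,c=(510,-258)):
    Q=P[(P[:,2]>z0)&(P[:,2]<z1)&(np.hypot(P[:,0]-c[0],P[:,1]-c[1])<r)]
    if len(Q)<5: print(n,len(Q));return
    c,s,a=cv2.minAreaRect(Q[:,:2].astype(np.float32));print(n,len(Q),np.round(c,1),np.round(s,1),round(a,1),np.median(Q[:,2]))
rect(99,115,"pull",60,(473,-265));rect(84,94,"strips");rect(70,84,"lid");rect(-20,20,"counter")
E
```

```text
[[0.001, -0.962, -0.274, 69.309], [1.0, 0.0, 0.001, 1.279], [-0.001, -0.274, 0.962, -142.437], [0.0, 0.0, 0.0, 1.0]] 331.5710524751388
[ 463.16584045 -232.43275085  221.26394002] 0.8355743200440081
pull 1588 [ 474.2 -265.1] [39.4 26.1] 11.4 107.56151182710865
strips 9824 [ 518.1 -257.5] [188.3 176.5] 11.3 89.62733548511088
lid 38355 [ 514.  -259.4] [180.5 175. ] 11.3 81.78028155973618
counter 17053 [ 495.8 -260.9] [290.9 319.6] 11.8 -0.1974811705641173
```

View pics/w1.png

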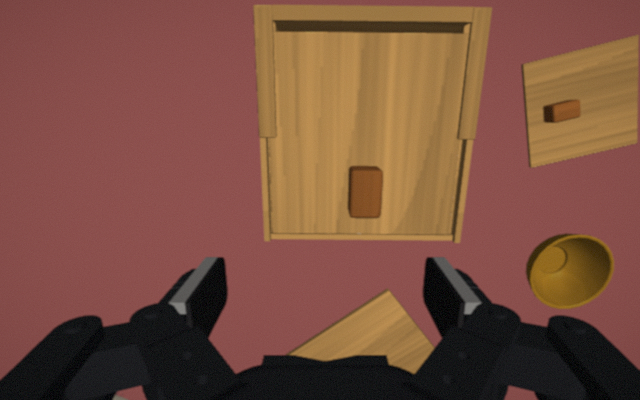

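The wrist view shows the closed lid in the box, the pull at (366,192) and the strips on both sides of the rear half. Next I go down onto the pull and grip it.

Emit:
play_rows --motion "0.2 0.011 -0.033 0 0 0 -0.4;0.2 0.011 -0.033 0 0 0 -0.4;0.3 0.011 -0.033 -0.05 0 0 -0.4;0.3 0.011 -0.033 -0.09 0 0 -0.4;0.3 0.011 -0.033 -0.115 0 0 -0.4;0.3 0.011 -0.033 -0.13 0 0 -0.4;0.3 0.011 -0.033 -0.135 0 0 -0.4;0.3 0.011 -0.033 -0.135 0 0 -0.4;1 0.011 -0.033 -0.135 0 0 -0.4;1 0.011 -0.033 -0.135 0 0 -0.4;1 0.011 -0.033 -0.135 0 0 -0.4;1 0.011 -0.033 -0.135 0 0 -0.4;1 0.011 -0.033 -0.135 0 0 -0.4;1 0.011 -0.033 -0.135 0 0 -0.4;1 0.011 -0.033 -0.135 0 0 -0.4;1 0.011 -0.033 -0.135 0 0 -0.4" --newtons 60

```text
t: 3.48
tool_pos: [475.4, -267.0, 88.5]
eef_rot: [[0.981, 0.192, 0.004], [0.192, -0.981, -0.002], [0.003, 0.003, -1.0]]
contact_force: [-0.5, 1.2, 7.1]
width: 0.291
gripper_force: 61.1
```

Emit:
play_rows --motion "1 0 0 0.002 -0.16 0.78 0;1 0 0 0.004 -0.31 1.57 0;1 0 0 0.006 -0.47 2.35 0;1 0 0 0.006 -0.47 2.35 0;1 0 0 0.006 -0.47 2.35 0" --newtons 80

```text
t: 3.9
tool_pos: [474.8, -266.8, 92.3]
eef_rot: [[0.981, 0.192, -0.04], [0.192, -0.981, -0.009], [-0.041, 0.001, -0.999]]
contact_force: [2.3, -0.9, 2.6]
width: 0.286
gripper_force: 79.3
```

```bash
cat >> h.py <<'E'
def lid():
    """lid plane and height in box frame from wrist+top"""
    f,W,s=take("top");B=np.array([518.,-257.5]);a=np.radians(11.3);R=np.array([[np.cos(a),-np.sin(a)],[np.sin(a),np.cos(a)]])
    return f,W,B,R
E
python3 - <<'E'
from h import *
st=read_state();print(st["tool_pos"],st["eef_rot"].round(3).tolist(),st["contact_force"])
f,W,s=take("wrist");save("w2",f)
a=np.radians(11.3);R=np.array([[np.cos(a),-np.sin(a)],[np.sin(a),np.cos(a)]])
Q=W.copy();Q[...,:2]=(W[...,:2]-[518.1,-257.5])@R
for x in range(-100,90,10):
    m=(abs(Q[...,0]-x)<3)&(abs(Q[...,1])<60)&(abs(Q[...,1])>25)&(Q[...,2]>60)
    print(x,m.sum(),np.median(Q[m][:,2]).round(1) if m.sum() else None)
E
```

```text
[ 474.83031074 -266.77354297   92.26553654] [[0.981, 0.192, -0.04], [0.192, -0.981, -0.009], [-0.041, 0.001, -0.999]] [ 2.26000819 -0.90060261  2.64002291]
-100 0 None
-90 0 None
-80 0 None
-70 104 85.9
-60 972 85.8
-50 4668 149.7
-40 4170 147.4
-30 16066 163.1
-20 1811 84.7
-10 1922 84.4
0 2028 84.0
10 2147 83.8
20 2289 83.5
30 2438 83.2
40 2578 82.9
50 2730 82.5
60 2916 82.3
70 0 None
80 0 None
```

Emit:
play_rows --motion "1 0 0 0.0015 -0.1 0.5 0;1 0 0 0.002 -0.1 0.5 0;1 0 0 0.002 -0.1 0.5 0;1 -0.0049 -0.001 0.0021 -0.1 0.5 0;1 -0.0098 -0.002 0.0023 -0.1 0.5 0;1 -0.0196 -0.0039 0.0026 -0.1 0.5 0;1 -0.0294 -0.0059 0.003 -0.1 0.5 0;1 -0.0294 -0.0059 0.003 -0.1 0.5 0;1 -0.0294 -0.0059 0.003 -0.1 0.5 0"

```text
t: 4.7
tool_pos: [443.3, -272.6, 94.5]
eef_rot: [[0.98, 0.191, -0.051], [0.19, -0.982, -0.01], [-0.052, -0.0, -0.999]]
contact_force: [-1.2, 0.2, 1.2]
width: 0.286
gripper_force: 79.1
```

```bash
cat > prof.py <<'E'
from h import *
st=read_state();print(st["t"],st["tool_pos"].round(1),st["contact_force"].round(1))
f,W,s=take("wrist")
a=np.radians(11.3);R=np.array([[np.cos(a),-np.sin(a)],[np.sin(a),np.cos(a)]])
Q=W.copy();Q[...,:2]=(W[...,:2]-[518.1,-257.5])@R
for x in range(-130,90,10):
    m=(abs(Q[...,0]-x)<3)&(abs(Q[...,1])<60)&(abs(Q[...,1])>25)&(Q[...,2]<120)
    if m.sum():print(x,m.sum(),np.median(Q[m][:,2]).round(1))
E
python3 prof.py
```

```text
4.7 [ 443.3 -272.6   94.5] [-1.2  0.2  1.2]
-100 248 88.5
-90 1083 88.2
-80 1351 87.7
-70 1744 87.3
-60 1753 86.8
-50 1841 86.3
-40 1937 85.8
-30 2043 85.3
-20 2153 84.9
-10 2293 84.4
0 2411 83.9
10 2557 83.4
20 2738 82.9
30 2907 82.5
```

Emit:
play_rows --motion "1 -0.0098 -0.002 0.0005 0 0 0;1 -0.0196 -0.0039 0.001 0 0 0;1 -0.0294 -0.0059 0.0015 0 0 0;1 -0.0392 -0.0078 0.002 0 0 0;1 -0.049 -0.0098 0.0025 0 0 0;1 -0.0588 -0.0118 0.003 0 0 0;1 -0.0687 -0.0137 0.004 0 0 0;1 -0.0785 -0.0157 0.006 0 0 0;1 -0.0785 -0.0157 0.008 0 0 0;1 -0.0785 -0.0157 0.03 0.6 -2.8 0;1 -0.0785 -0.0157 0.07 0.6 -2.8 0;1 -0.0785 -0.0157 0.1 0.6 -2.8 0;1 -0.0785 -0.0157 0.1 0.6 -2.8 0;1 -0.0785 -0.0157 0.1 0.6 -2.8 0"

```text
t: 5.92
tool_pos: [367.1, -288.8, 197.5]
eef_rot: [[0.981, 0.192, 0.003], [0.192, -0.981, -0.003], [0.003, 0.004, -1.0]]
contact_force: [-0.1, -0.7, -1.9]
width: 0.282
gripper_force: 79.1
```

```bash
python3 prof.py; python3 - <<'E'
from h import *
f,W,s=take("top");save("t2",f[100:300,250:520].repeat(2,0).repeat(2,1))
print(read_state()["eef_rot"].round(3).tolist(),read_state()["joints"][[0,5]])
E
```

```text
5.9167 [ 367.1 -288.8  197.5] [-0.1 -0.7 -1.9]
[[0.981, 0.192, -0.002], [0.192, -0.981, 0.001], [-0.001, -0.002, -1.0]] [-0.73919589  0.63817745]
```

View pics/t2.png

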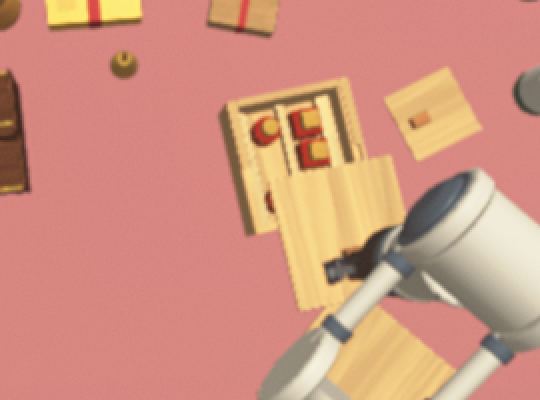

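Lid is off. Tins are visible: squares at (305,122) and (315,150) in the crop, a round one at (267,130), and more under the lid. Next I carry the lid to the free counter between box and riser.

Emit:
play_rows --motion "1 0.044 0.266 0 0 0 0;1 0.044 0.266 0 0 0 0;1 0.044 0.266 0 0 0 0;1 0.044 0.266 0 0 0 0;1 0.044 0.266 0 0 0 0;1 0.044 0.266 0 0 0 0;1 0.044 0.266 0 0 0 0;1 0.044 0.266 0 0 0 0;1 0.044 0.266 -0.04 0 0 0;1 0.044 0.266 -0.08 0 0 0;1 0.044 0.266 -0.12 0 0 0;1 0.044 0.266 -0.15 0 0 0;1 0.044 0.266 -0.165 0 0 0;1 0.044 0.266 -0.175 0 0 0;1 0.044 0.266 -0.177 0 0 0;1 0.044 0.266 -0.177 0 0 0;1 0.044 0.266 -0.177 0 0 0"

```text
t: 7.43
tool_pos: [411.0, -22.4, 18.9]
eef_rot: [[0.981, 0.192, 0.001], [0.192, -0.981, 0.0], [0.001, -0.0, -1.0]]
contact_force: [0.4, -0.4, -1.7]
width: 0.281
gripper_force: 79.4
```

Emit:
play_rows --motion "1 0 0 -0.002 0 0 0;1 0 0 -0.004 0 0 0;1 0 0 -0.006 0 0 0;1 0 0 -0.006 0 0 0"

```text
t: 7.77
tool_pos: [411.0, -22.2, 12.7]
eef_rot: [[0.981, 0.192, 0.001], [0.192, -0.981, 0.0], [0.001, 0.0, -1.0]]
contact_force: [-0.8, 0.0, 0.6]
width: 0.287
gripper_force: 79.7
```

Emit:
play_rows --motion "1 0 0 -0.001 0 0 0;0 0 0 -0.001 0 0 0;0 0 0 -0.001 0 0 0;0 0 0 -0.001 0 0 0;0 0 0 0.04 0 0 0;0 0 0 0.08 0 0 0;0 0 0 0.12 0 0 0;0 0.02 -0.03 0.16 0 0 0;0 0.04 -0.06 0.19 0 0 0;0 0.06 -0.09 0.22 0 0 0;0 0.08 -0.125 0.228 0 0 0;0 0.1 -0.16 0.228 0 0 0;0 0.12 -0.195 0.228 0 0 0;0 0.124 -0.23 0.228 0 0 0;0 0.124 -0.23 0.228 0 0 0;0 0.124 -0.23 0.228 0 0 0"

```text
t: 9.1
tool_pos: [534.2, -254.8, 237.7]
eef_rot: [[0.982, 0.188, -0.004], [0.189, -0.982, 0.001], [-0.003, -0.002, -1.0]]
contact_force: [0.3, 0.4, -0.1]
width: 1.004
gripper_force: 0.0
```

```bash
cat > tins.py <<'E'
from h import *
# top-face caps: find clusters between z0,z1 within region; report centre, rect size, yaw
def caps(W,z0,z1,ctr,r,minA=60):
    m=((W[...,2]>z0)&(W[...,2]<z1)&(np.hypot(W[...,0]-ctr[0],W[...,1]-ctr[1])<r)).astype(np.uint8)
    n,l,stt,_=cv2.connectedComponentsWithStats(m)
    out=[]
    for i in range(1,n):
        if stt[i,4]<minA:continue
        Q=W[l==i][:,:2].astype(np.float32);c,s,a=cv2.minAreaRect(Q);h=cv2.contourArea(cv2.convexHull(Q))
        out.append((np.round(c,1).tolist(),np.round(s,1).tolist(),round(a,1),"fill %.2f"%(h/(s[0]*s[1]+1e-6)),W[l==i][:,2].max().round(1),stt[i,:4].tolist()))
    return out
E
python3 - <<'E'
from tins import *
st=read_state();print(st["t"],st["tool_pos"])
f,W,s=take("wrist");save("w3",f);np.save("w3.npy",W)
for c in caps(W,66,75,(518,-257.5),95):print(c)
f,W,s=take("top")
P=W[180:300,250:360].reshape(-1,3);P=P[(P[:,2]>2)&(P[:,2]<45)];c,s_,a=cv2.minAreaRect(P[:,:2].astype(np.float32));print("lid",c,s_,a,np.median(P[:,2]))
E
```

```text
9.1 [ 534.21554205 -254.82630287  237.69278367]
([561.3, -218.3], [22.9, 22.9], 19.9, 'fill 0.80', np.float64(74.1), [278, 136, 26, 26])
([571.9, -276.4], [24.1, 24.1], 10.0, 'fill 0.97', np.float64(73.9), [341, 136, 27, 27])
([532.9, -331.1], [119.2, 3.1], 11.3, 'fill 0.68', np.float64(75.0), [396, 137, 10, 122])
([503.8, -183.9], [117.9, 3.4], 10.5, 'fill 0.70', np.float64(75.0), [240, 139, 12, 120])
([526.7, -286.5], [24.3, 24.0], 7.4, 'fill 0.96', np.float64(73.5), [342, 185, 26, 26])
([474.7, -297.6], [23.5, 22.4], 11.5, 'fill 0.79', np.float64(73.5), [343, 237, 23, 23])
([460.5, -235.7], [23.0, 23.0], 58.1, 'fill 0.80', np.float64(73.6), [280, 238, 24, 24])
([434.2, -274.5], [4.8, 89.3], 11.5, 'fill 0.62', np.float64(75.0), [281, 276, 87, 9])
lid (350.5228271484375, 11.475753784179688) (322.5910339355469, 348.2626953125) 89.1152114868164 4.718183413813449
```

View pics/w3.png

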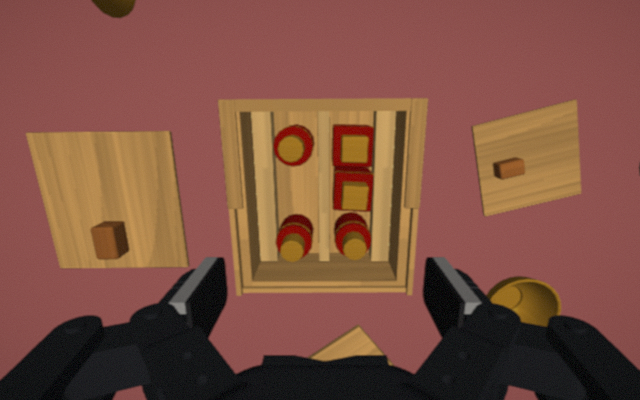

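The wrist view shows five tins. The squares are at (353,149) and (354,195); the rounds at (291,148), (291,247) and (353,243). The lid lies flat at (108,200). I take the rear square first.

Emit:
play_rows --motion "0.5 0.038 -0.022 -0.06 0 0 -0.9;0.5 0.038 -0.022 -0.06 0 0 -0.9;0.5 0.038 -0.022 -0.1 0 0 -0.9;0.5 0.038 -0.022 -0.13 0 0 -0.9;0.5 0.038 -0.022 -0.155 0 0 -0.9;0.5 0.038 -0.022 -0.172 0 0 -0.9;0.5 0.038 -0.022 -0.182 0 0 -0.9;0.5 0.038 -0.022 -0.182 0 0 -0.9;0.5 0.038 -0.022 -0.182 0 0 -0.9;1 0.038 -0.022 -0.182 0 0 -0.9;1 0.038 -0.022 -0.182 0 0 -0.9;1 0.038 -0.022 -0.182 0 0 -0.9;1 0.038 -0.022 -0.182 0 0 -0.9;1 0.038 -0.022 -0.182 0 0 -0.9" --newtons 50

```text
t: 10.37
tool_pos: [573.5, -274.7, 60.6]
eef_rot: [[0.984, 0.176, 0.003], [0.177, -0.984, -0.001], [0.003, 0.002, -1.0]]
contact_force: [0.0, 0.6, 6.0]
width: 0.265
gripper_force: 50.7
```

Emit:
play_rows --motion "1 0 0 0.03 0 0 0;1 0 0 0.07 0 0 0;1 0 0 0.11 0 0 0;1 0 0 0.14 0 0 0;1 0.013 0.561 0.145 0 0 -4;1 0.013 0.561 0.145 0 0 -4;1 0.013 0.561 0.145 0 0 -4;1 0.013 0.561 0.145 0 0 -4;1 0.013 0.561 0.145 0 0 -4;1 0.013 0.561 0.145 0 0 -4;1 0.013 0.561 0.145 0 0 -4;1 0.013 0.561 0.145 0 0 -4;1 0.013 0.561 0.145 0 0 -4;1 0.013 0.561 0.145 0 0 -4;1 0.013 0.561 0.145 0 0 -4;1 0.013 0.561 0.145 0 0 -4;1 0.013 0.561 0.145 0 0 -4;1 0.013 0.561 0.145 0 0 -4;1 0.013 0.561 0.145 0 0 -4;1 0.013 0.561 0.145 0 0 -4"

```text
t: 12.03
tool_pos: [584.9, 288.0, 202.3]
eef_rot: [[0.994, 0.11, -0.002], [0.11, -0.994, -0.0], [-0.002, -0.0, -1.0]]
contact_force: [0.2, -0.2, -0.3]
width: 0.268
gripper_force: 49.9
```

Emit:
play_rows --motion "1 0 0 0 0 0 0;1 0 0 0 0 0 0;1 0 0 0 0 0 0"

```text
t: 12.28
tool_pos: [585.6, 285.5, 203.1]
eef_rot: [[0.994, 0.106, -0.0], [0.106, -0.994, 0.001], [-0.0, -0.001, -1.0]]
contact_force: [-0.3, -0.3, -0.7]
width: 0.264
gripper_force: 50.0
```

```bash
python3 - <<'E'
from tins import *
st=read_state();print(st["t"],st["tool_pos"],st["width"],np.degrees(np.arctan2(st["eef_rot"][1,1],st["eef_rot"][0,1])))
f,W,s=take("wrist");save("w4",f);np.save("w4.npy",W)
P=W.reshape(-1,3);P=P[np.isfinite(P[:,0])&(np.hypot(P[:,0]-547,P[:,1]-257)<150)]
for z0,z1,n in((20,112,"all"),(94,102,"uprails"),(101,108,"upcheek"),(72,78,"upstep"),(27,33,"lowstep"),(50,58,"lowrail")):
    Q=P[(P[:,2]>z0)&(P[:,2]<z1)][:,:2].astype(np.float32)
    if len(Q)>5:c,s_,a=cv2.minAreaRect(Q);print(n,len(Q),np.round(c,1),np.round(s_,1),round(a,1))
E
```

```text
12.2833 [585.63361571 285.48838092 203.06178265] 0.26395266900770253 -83.94075453525988
all 35431 [546.9 258. ] [161.7 242.5] 6.0
uprails 4666 [584.7 262. ] [ 85.8 240. ] 6.1
upcheek 2108 [584.8 261.9] [ 85.5 242.4] 6.0
upstep 19817 [587.9 263.7] [ 85.6 239.3] 4.4
lowstep 4693 [546.8 258.6] [161.6 233.6] 6.0
lowrail 689 [547.2 258.4] [161.1 240.9] 6.0
```

View pics/w4.png

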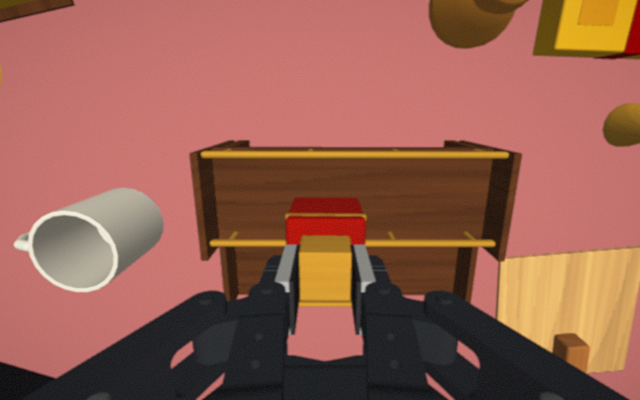

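Emit:
play_rows --motion "1 0.0015 0.0015 -0.03 0 0 0;1 0.0015 0.0015 -0.06 0 0 0;1 0.0015 0.0015 -0.068 0 0 0;1 0.0015 0.0015 -0.071 0 0 0;1 0.0015 0.0015 -0.074 0 0 0;1 0.0015 0.0015 -0.076 0 0 0;1 0.0015 0.0015 -0.076 0 0 0"

```text
t: 12.92
tool_pos: [587.4, 288.4, 129.3]
eef_rot: [[0.994, 0.107, 0.002], [0.107, -0.994, 0.002], [0.002, -0.001, -1.0]]
contact_force: [-1.9, -1.2, 4.4]
width: 0.266
gripper_force: 50.7
```

Emit:
play_rows --motion "0.6 0 0 -0.001 0 0 0;0.6 0 0 -0.001 0 0 0;0.6 0 0 -0.001 0 0 0;0.6 0 0 0.02 0 0 0;0.6 0 0 0.06 0 0 0;0.5 0 0 0.09 0 0 0;0.5 -0.057 -0.556 0.09 0 0 1.4;0.5 -0.057 -0.556 0.09 0 0 1.4;0.5 -0.057 -0.556 0.09 0 0 1.4;0.5 -0.057 -0.556 0.09 0 0 1.4;0.5 -0.057 -0.556 0.09 0 0 1.4;0.5 -0.057 -0.556 0.09 0 0 1.4;0.5 -0.057 -0.556 0.09 0 0 1.4;0.5 -0.057 -0.556 0.09 0 0 1.4;0.5 -0.057 -0.556 0.09 0 0 1.4;0.5 -0.057 -0.556 0.09 0 0 1.4;0.5 -0.057 -0.556 0.09 0 0 1.4;0.5 -0.057 -0.556 0.09 0 0 1.4;0.5 -0.057 -0.556 0.09 0 0 1.4;0.5 -0.057 -0.556 0.09 0 0 1.4"

```text
t: 14.58
tool_pos: [528.4, -272.4, 216.3]
eef_rot: [[0.992, 0.128, -0.002], [0.128, -0.992, -0.001], [-0.002, 0.001, -1.0]]
contact_force: [0.4, -0.1, -0.1]
width: 0.502
gripper_force: 0.0
```

Emit:
play_rows --motion "0.5 0 0 0 0 0 0;0.5 0 0 0 0 0 0;0.5 0 0 0 0 0 0"

```text
t: 14.83
tool_pos: [530.0, -266.9, 216.7]
eef_rot: [[0.991, 0.132, -0.001], [0.132, -0.991, 0.001], [-0.001, -0.001, -1.0]]
contact_force: [-0.5, 0.7, -0.2]
width: 0.499
gripper_force: 0.0
```

```bash
cat > look.py <<'E'
from tins import *
st=read_state();print(st["t"].__round__(2),st["tool_pos"].round(1),"yaw",np.degrees(np.arctan2(st["eef_rot"][1,1],st["eef_rot"][0,1])).round(2))
f,W,s=take("wrist");cv2.imwrite("pics/wlast.png",f[...,::-1])
print("wrist box");[print(" ",c[:4]) for c in caps(W,66,74.6,(518,-257.5),95) if min(c[1])>15]
f,W,s=take("top");cv2.imwrite("pics/tlast.png",f[...,::-1])
a=np.radians(6);R=np.array([[np.cos(a),-np.sin(a)],[np.sin(a),np.cos(a)]]);o=np.array([541.9,257.5])
for n,z0,z1 in(("upper",130,150),("lower",86,104)):
    for c in caps(W,z0,z1,(545,258),150,20):
        if max(c[1])<45:print(n,c[:5],"riser xy",((np.array(c[0])-o)@R).round(1))
print("lidpull");[print(" ",c[:3],c[4]) for c in caps(W,22,45,(411,-22),90,20)]
m=(W[...,2]>3)&(W[...,2]<12)&(abs(W[...,0]-450)<130)&(abs(W[...,1]+15)<125);c,s_,an=cv2.minAreaRect(W[m][:,:2].astype(np.float32));print("lid",np.round(c,1),np.round(s_,1),round(an,1),m.sum())
E
python3 look.py
```

```text
14.83 [ 530.  -266.9  216.7] yaw -82.41
wrist box
  ([561.1, -218.4], [22.7, 23.2], 51.3, 'fill 0.80')
  ([526.7, -286.8], [24.3, 23.3], 7.6, 'fill 0.97')
  ([474.4, -297.9], [22.7, 23.1], 0.5, 'fill 0.80')
  ([461.6, -239.3], [22.9, 15.5], 17.4, 'fill 0.84')
upper ([585.5, 286.3], [24.5, 24.6], 2.9, 'fill 0.89', np.float64(143.6)) riser xy [46.4 24.1]
lidpull
  ([409.9, -23.8], [39.6, 25.6], 10.7) 37.1
lid [444.1 -15. ] [246.6 246.1] 89.6 2229
```

Emit:
play_rows --motion "0.5 -0.003 -0.02 -0.04 0 0 0;0.5 -0.003 -0.02 -0.08 0 0 0;0.5 -0.003 -0.02 -0.115 0 0 0;0.5 -0.003 -0.02 -0.14 0 0 0;0.5 -0.003 -0.02 -0.155 0 0 0;0.5 -0.003 -0.02 -0.161 0 0 0;0.5 -0.003 -0.02 -0.161 0 0 0;1 -0.003 -0.02 -0.161 0 0 0;1 -0.003 -0.02 -0.161 0 0 0;1 -0.003 -0.02 -0.161 0 0 0;1 -0.003 -0.02 -0.161 0 0 0;1 -0.003 -0.02 -0.161 0 0 0"

```text
t: 15.93
tool_pos: [527.8, -287.9, 57.9]
eef_rot: [[0.991, 0.132, 0.002], [0.132, -0.991, -0.001], [0.002, 0.001, -1.0]]
contact_force: [0.7, 1.2, 6.0]
width: 0.264
gripper_force: 53.1
```

Emit:
play_rows --motion "1 0 0 0.03 0 0 0;1 0 0 0.07 0 0 0;1 0 0 0.11 0 0 0;1 0 0 0.14 0 0 0;1 0.064 0.526 0.148 0 0 -1.6;1 0.064 0.526 0.148 0 0 -1.6;1 0.064 0.526 0.148 0 0 -1.6;1 0.064 0.526 0.148 0 0 -1.6;1 0.064 0.526 0.148 0 0 -1.6;1 0.064 0.526 0.148 0 0 -1.6;1 0.064 0.526 0.148 0 0 -1.6;1 0.064 0.526 0.148 0 0 -1.6;1 0.064 0.526 0.148 0 0 -1.6;1 0.064 0.526 0.148 0 0 -1.6;1 0.064 0.526 0.148 0 0 -1.6;1 0.064 0.526 0.148 0 0 -1.6;1 0.064 0.526 0.148 0 0 -1.6;1 0.064 0.526 0.148 0 0 -1.6;1 0.064 0.526 0.148 0 0 -1.6;1 0.064 0.526 0.148 0 0 -1.6"

```text
t: 17.6
tool_pos: [590.7, 238.1, 203.4]
eef_rot: [[0.995, 0.104, -0.001], [0.104, -0.995, -0.0], [-0.001, 0.0, -1.0]]
contact_force: [-0.3, -0.4, -0.7]
width: 0.264
gripper_force: 52.3
```

Emit:
play_rows --motion "1 0 0 0 0 0 0;1 0 0 0 0 0 0;1 0 0 0 0 0 0"

```text
t: 17.85
tool_pos: [591.0, 237.2, 204.0]
eef_rot: [[0.995, 0.102, -0.0], [0.102, -0.995, 0.001], [-0.0, -0.001, -1.0]]
contact_force: [0.7, -0.8, 0.2]
width: 0.265
gripper_force: 52.3
```

Emit:
play_rows --motion "1 0.001 0 -0.03 0 0 0;1 0.001 0 -0.06 0 0 0;1 0.001 0 -0.07 0 0 0;1 0.001 0 -0.074 0 0 0;1 0.001 0 -0.077 0 0 0;1 0.001 0 -0.079 0 0 0;1 0.001 0 -0.079 0 0 0"

```text
t: 18.43
tool_pos: [592.5, 238.5, 127.0]
eef_rot: [[0.995, 0.104, 0.002], [0.104, -0.995, 0.001], [0.002, -0.001, -1.0]]
contact_force: [-0.0, -0.3, 1.0]
width: 0.265
gripper_force: 52.4
```

Emit:
play_rows --motion "1 0 0 -0.001 0 0 0;0.6 0 0 -0.001 0 0 0;0.6 0 0 -0.001 0 0 0;0.6 0 0 -0.001 0 0 0;0.6 0 0 0.02 0 0 0;0.6 0 0 0.06 0 0 0;0.5 0 0 0.09 0 0 0;0.5 -0.031 -0.457 0.09 0 0 4;0.5 -0.031 -0.457 0.09 0 0 4;0.5 -0.031 -0.457 0.09 0 0 4;0.5 -0.031 -0.457 0.09 0 0 4;0.5 -0.031 -0.457 0.09 0 0 4;0.5 -0.031 -0.457 0.09 0 0 4;0.5 -0.031 -0.457 0.09 0 0 4;0.5 -0.031 -0.457 0.09 0 0 4;0.5 -0.031 -0.457 0.09 0 0 4;0.5 -0.031 -0.457 0.09 0 0 4;0.5 -0.031 -0.457 0.09 0 0 4;0.5 -0.031 -0.457 0.09 0 0 4;0.5 -0.031 -0.457 0.09 0 0 4"

```text
t: 20.1
tool_pos: [560.2, -220.8, 214.1]
eef_rot: [[0.986, 0.169, -0.002], [0.169, -0.986, 0.001], [-0.001, -0.001, -1.0]]
contact_force: [0.0, 0.3, 0.0]
width: 0.506
gripper_force: 0.0
```

Emit:
play_rows --motion "0.5 0 0 0 0 0 0;0.5 0 0 0 0 0 0;0.5 0 0 0 0 0 0"

```text
t: 20.35
tool_pos: [561.2, -217.1, 214.9]
eef_rot: [[0.985, 0.175, -0.0], [0.175, -0.985, 0.001], [-0.0, -0.001, -1.0]]
contact_force: [-0.3, 0.5, 0.3]
width: 0.497
gripper_force: 0.0
```

```bash
python3 look.py
```

```text
20.35 [ 561.2 -217.1  214.9] yaw -79.9
wrist box
  ([561.2, -218.1], [23.0, 22.9], 24.1, 'fill 0.79')
  ([460.4, -235.8], [23.2, 23.3], 88.6, 'fill 0.80')
upper ([591.1, 238.3], [23.2, 24.4], 3.8, 'fill 0.95', np.float64(142.4)) riser xy [ 46.9 -24.2]
upper ([585.6, 286.5], [24.5, 24.6], 4.9, 'fill 0.91', np.float64(143.5)) riser xy [46.5 24.3]
lower ([573.1, 233.9], [11.9, 40.8], 25.3, 'fill 0.57', np.float64(103.2)) riser xy [ 28.6 -26.7]
lidpull
  ([410.0, -23.8], [39.7, 25.7], 10.1) 35.6
lid [446.1  -8.8] [241.5 258. ] 86.0 2251
```

Both squares are placed. Next, round A.

Emit:
play_rows --motion "0.5 0 -0.001 -0.04 0 0 0;0.5 0 -0.001 -0.08 0 0 0;0.5 0 -0.001 -0.115 0 0 0;0.5 0 -0.001 -0.14 0 0 0;0.5 0 -0.001 -0.154 0 0 0;0.5 0 -0.001 -0.159 0 0 0;0.5 0 -0.001 -0.159 0 0 0;1 0 -0.001 -0.159 0 0 0;1 0 -0.001 -0.159 0 0 0;1 0 -0.001 -0.159 0 0 0;1 0 -0.001 -0.159 0 0 0;1 0 -0.001 -0.159 0 0 0"

```text
t: 21.45
tool_pos: [562.1, -220.1, 58.5]
eef_rot: [[0.985, 0.173, 0.003], [0.173, -0.985, -0.001], [0.003, 0.002, -1.0]]
contact_force: [-0.2, 0.7, 5.5]
width: 0.258
gripper_force: 49.0
```

Emit:
play_rows --motion "1 0 0 0.03 0 0 0;1 0 0 0.07 0 0 0;1 0 0 0.11 0 0 0;1 0 0 0.14 0 0 0;1 -0.063 0.522 0.15 0 0 -4;1 -0.063 0.522 0.15 0 0 -4;1 -0.063 0.522 0.15 0 0 -4;1 -0.063 0.522 0.15 0 0 -4;1 -0.063 0.522 0.15 0 0 -4;1 -0.063 0.522 0.15 0 0 -4;1 -0.063 0.522 0.15 0 0 -4;1 -0.063 0.522 0.15 0 0 -4;1 -0.063 0.522 0.15 0 0 -4;1 -0.063 0.522 0.15 0 0 -4;1 -0.063 0.522 0.15 0 0 -4;1 -0.063 0.522 0.15 0 0 -4;1 -0.063 0.522 0.15 0 0 -4;1 -0.063 0.522 0.15 0 0 -4;1 -0.063 0.522 0.15 0 0 -4;1 -0.063 0.522 0.15 0 0 -4"

```text
t: 23.12
tool_pos: [497.9, 302.0, 205.8]
eef_rot: [[0.995, 0.104, -0.001], [0.104, -0.995, 0.0], [-0.001, -0.0, -1.0]]
contact_force: [-0.6, -0.5, -0.6]
width: 0.254
gripper_force: 49.1
```

Emit:
play_rows --motion "1 0 0 0 0 0 0;1 0 0 0 0 0 0;1 0 0 0 0 0 0"

```text
t: 23.37
tool_pos: [498.2, 301.3, 205.9]
eef_rot: [[0.995, 0.102, -0.0], [0.102, -0.995, 0.001], [-0.0, -0.001, -1.0]]
contact_force: [0.4, -0.8, -0.9]
width: 0.253
gripper_force: 49.1
```

Emit:
play_rows --motion "1 0.001 0 -0.04 0 0 0;1 0.001 0 -0.08 0 0 0;1 0.001 0 -0.11 0 0 0;1 0.001 0 -0.118 0 0 0;1 0.001 0 -0.122 0 0 0;1 0.001 0 -0.125 0 0 0;1 0.001 0 -0.127 0 0 0;1 0.001 0 -0.127 0 0 0"

```text
t: 24.03
tool_pos: [500.0, 302.3, 82.5]
eef_rot: [[0.995, 0.103, 0.003], [0.103, -0.995, 0.002], [0.003, -0.001, -1.0]]
contact_force: [-2.7, -2.8, 7.6]
width: 0.252
gripper_force: 49.5
```

Emit:
play_rows --motion "0.6 0 0 0 0 0 0;0.6 0 0 0 0 0 0;0.6 0 0 0.02 0 0 0;0.6 0 0 0.06 0 0 0;0.5 0 0 0.1 0 0 0;0.5 -0.025 -0.6 0.135 0 0 4;0.5 -0.025 -0.6 0.135 0 0 4;0.5 -0.025 -0.6 0.135 0 0 4;0.5 -0.025 -0.6 0.135 0 0 4;0.5 -0.025 -0.6 0.135 0 0 4;0.5 -0.025 -0.6 0.135 0 0 4;0.5 -0.025 -0.6 0.135 0 0 4;0.5 -0.025 -0.6 0.135 0 0 4;0.5 -0.025 -0.6 0.135 0 0 4;0.5 -0.025 -0.6 0.135 0 0 4;0.5 -0.025 -0.6 0.135 0 0 4;0.5 -0.025 -0.6 0.135 0 0 4;0.5 -0.025 -0.6 0.135 0 0 4;0.5 -0.025 -0.6 0.135 0 0 4;0.5 -0.025 -0.6 0.135 0 0 4"

```text
t: 25.7
tool_pos: [472.7, -302.4, 214.2]
eef_rot: [[0.986, 0.169, -0.001], [0.169, -0.986, -0.002], [-0.001, 0.001, -1.0]]
contact_force: [0.6, 0.2, 0.2]
width: 0.5
gripper_force: 0.0
```

Emit:
play_rows --motion "0.5 0 0 0 0 0 0;0.5 0 0 0 0 0 0;0.5 0 0 0 0 0 0"

```text
t: 25.95
tool_pos: [473.9, -297.0, 214.0]
eef_rot: [[0.985, 0.173, -0.0], [0.173, -0.985, 0.001], [-0.0, -0.001, -1.0]]
contact_force: [0.1, 0.5, -0.1]
width: 0.497
gripper_force: 0.0
```

```bash
python3 look.py
```

```text
25.95 [ 473.9 -297.   214. ] yaw -80.02
wrist box
  ([474.4, -297.8], [22.7, 23.0], 58.0, 'fill 0.80')
  ([460.3, -235.9], [23.3, 22.8], 28.2, 'fill 0.80')
upper ([583.6, 289.2], [23.3, 23.0], 0.6, 'fill 0.96', np.float64(143.9)) riser xy [44.8 27.2]
upper ([582.6, 250.0], [23.8, 23.6], 2.4, 'fill 0.95', np.float64(144.1)) riser xy [ 39.7 -11.7]
lower ([580.3, 231.0], [9.9, 38.2], 74.3, 'fill 0.58', np.float64(102.7)) riser xy [ 35.4 -30.4]
lower ([498.1, 302.9], [22.6, 22.3], 34.7, 'fill 0.78', np.float64(97.8)) riser xy [-38.8  49.7]
lidpull
  ([410.0, -23.7], [39.8, 25.6], 10.6) 36.2
lid [447.8 -14.1] [244.7 255.7] 89.6 2285
```

The square at the -y end got knocked aside (the announced nudge) and now touches its neighbour. I'll straighten it later. Next, round B.

Emit:
play_rows --motion "0.5 0 -0.001 -0.04 0 0 0;0.5 0 -0.001 -0.08 0 0 0;0.5 0 -0.001 -0.115 0 0 0;0.5 0 -0.001 -0.14 0 0 0;0.5 0 -0.001 -0.153 0 0 0;0.5 0 -0.001 -0.158 0 0 0;0.5 0 -0.001 -0.158 0 0 0;1 0 -0.001 -0.158 0 0 0;1 0 -0.001 -0.158 0 0 0;1 0 -0.001 -0.158 0 0 0;1 0 -0.001 -0.158 0 0 0;1 0 -0.001 -0.158 0 0 0"

```text
t: 27.05
tool_pos: [475.0, -299.2, 58.4]
eef_rot: [[0.985, 0.173, 0.003], [0.173, -0.985, -0.002], [0.003, 0.002, -1.0]]
contact_force: [-0.5, 2.0, 6.1]
width: 0.26
gripper_force: 49.0
```

Emit:
play_rows --motion "1 0 0 0.03 0 0 0;1 0 0 0.07 0 0 0;1 0 0 0.11 0 0 0;1 0 0 0.14 0 0 0;1 0.029 0.552 0.15 0 0 -4;1 0.029 0.552 0.15 0 0 -4;1 0.029 0.552 0.15 0 0 -4;1 0.029 0.552 0.15 0 0 -4;1 0.029 0.552 0.15 0 0 -4;1 0.029 0.552 0.15 0 0 -4;1 0.029 0.552 0.15 0 0 -4;1 0.029 0.552 0.15 0 0 -4;1 0.029 0.552 0.15 0 0 -4;1 0.029 0.552 0.15 0 0 -4;1 0.029 0.552 0.15 0 0 -4;1 0.029 0.552 0.15 0 0 -4;1 0.029 0.552 0.15 0 0 -4;1 0.029 0.552 0.15 0 0 -4;1 0.029 0.552 0.15 0 0 -4;1 0.029 0.552 0.15 0 0 -4"

```text
t: 28.72
tool_pos: [502.7, 253.5, 205.8]
eef_rot: [[0.994, 0.105, -0.001], [0.105, -0.994, -0.0], [-0.001, 0.0, -1.0]]
contact_force: [-0.4, -0.1, -0.9]
width: 0.253
gripper_force: 49.1
```

Emit:
play_rows --motion "1 0 0 0 0 0 0;1 0 0 0 0 0 0;1 0 0 0 0 0 0"

```text
t: 28.97
tool_pos: [503.1, 252.0, 206.0]
eef_rot: [[0.995, 0.102, -0.0], [0.102, -0.995, 0.001], [-0.0, -0.001, -1.0]]
contact_force: [-0.1, 0.0, -0.8]
width: 0.251
gripper_force: 49.1
```

Emit:
play_rows --motion "1 0.001 0.001 -0.04 0 0 0;1 0.001 0.001 -0.08 0 0 0;1 0.001 0.001 -0.11 0 0 0;1 0.001 0.001 -0.118 0 0 0;1 0.001 0.001 -0.122 0 0 0;1 0.001 0.001 -0.125 0 0 0;1 0.001 0.001 -0.127 0 0 0;1 0.001 0.001 -0.127 0 0 0"

```text
t: 29.63
tool_pos: [505.1, 254.1, 82.5]
eef_rot: [[0.995, 0.103, 0.003], [0.103, -0.995, 0.002], [0.003, -0.001, -1.0]]
contact_force: [-3.0, -2.2, 6.0]
width: 0.255
gripper_force: 49.5
```

Emit:
play_rows --motion "0.6 0 0 0 0 0 0;0.6 0 0 0 0 0 0;0.6 0 0 0.02 0 0 0;0.6 0 0 0.06 0 0 0;0.5 0 0 0.1 0 0 0;0.5 -0.045 -0.49 0.135 0 0 4;0.5 -0.045 -0.49 0.135 0 0 4;0.5 -0.045 -0.49 0.135 0 0 4;0.5 -0.045 -0.49 0.135 0 0 4;0.5 -0.045 -0.49 0.135 0 0 4;0.5 -0.045 -0.49 0.135 0 0 4;0.5 -0.045 -0.49 0.135 0 0 4;0.5 -0.045 -0.49 0.135 0 0 4;0.5 -0.045 -0.49 0.135 0 0 4;0.5 -0.045 -0.49 0.135 0 0 4;0.5 -0.045 -0.49 0.135 0 0 4;0.5 -0.045 -0.49 0.135 0 0 4;0.5 -0.045 -0.49 0.135 0 0 4;0.5 -0.045 -0.49 0.135 0 0 4;0.5 -0.045 -0.49 0.135 0 0 4"

```text
t: 31.3
tool_pos: [458.8, -235.4, 214.0]
eef_rot: [[0.985, 0.173, -0.0], [0.173, -0.985, 0.001], [-0.0, -0.001, -1.0]]
contact_force: [0.1, -0.2, 0.2]
width: 0.5
gripper_force: 0.0
```

Emit:
play_rows --motion "0.5 0 0 0 0 0 0;0.5 0 0 0 0 0 0;0.5 0 0 0 0 0 0"

```text
t: 31.55
tool_pos: [459.1, -234.4, 213.9]
eef_rot: [[0.985, 0.175, -0.001], [0.175, -0.985, 0.001], [-0.0, -0.001, -1.0]]
contact_force: [0.8, 0.0, 0.2]
width: 0.501
gripper_force: 0.0
```

```bash
python3 look.py
```

```text
31.55 [ 459.1 -234.4  213.9] yaw -79.91
wrist box
  ([460.3, -235.6], [22.9, 23.0], 28.4, 'fill 0.79')
upper ([583.8, 289.7], [23.2, 23.3], 2.3, 'fill 0.96', np.float64(142.8)) riser xy [45.  27.6]
upper ([582.6, 249.8], [23.9, 24.1], 0.3, 'fill 0.95', np.float64(143.5)) riser xy [ 39.7 -11.9]
lower ([504.1, 254.3], [22.8, 21.5], 44.7, 'fill 0.79', np.float64(99.1)) riser xy [-37.9   0.8]
lower ([498.5, 302.9], [23.2, 21.6], 69.4, 'fill 0.78', np.float64(98.4)) riser xy [-38.4  49.7]
lidpull
  ([409.9, -23.8], [39.7, 25.7], 10.8) 34.8
lid [450.4 -14.3] [242.2 256. ] 88.7 2244
```

Emit:
play_rows --motion "0.5 0.001 -0.001 -0.04 0 0 0;0.5 0.001 -0.001 -0.08 0 0 0;0.5 0.001 -0.001 -0.115 0 0 0;0.5 0.001 -0.001 -0.14 0 0 0;0.5 0.001 -0.001 -0.153 0 0 0;0.5 0.001 -0.001 -0.158 0 0 0;0.5 0.001 -0.001 -0.158 0 0 0;1 0.001 -0.001 -0.158 0 0 0;1 0.001 -0.001 -0.158 0 0 0;1 0.001 -0.001 -0.158 0 0 0;1 0.001 -0.001 -0.158 0 0 0;1 0.001 -0.001 -0.158 0 0 0"

```text
t: 32.65
tool_pos: [461.0, -237.2, 58.1]
eef_rot: [[0.985, 0.173, 0.003], [0.173, -0.985, -0.002], [0.002, 0.002, -1.0]]
contact_force: [-1.3, 0.4, 6.0]
width: 0.26
gripper_force: 49.0
```

Emit:
play_rows --motion "1 0 0 0.03 0 0 0;1 0 0 0.07 0 0 0;1 0 0 0.11 0 0 0;1 0 0 0.14 0 0 0;1 0.048 0.443 0.15 0 0 -4;1 0.048 0.443 0.15 0 0 -4;1 0.048 0.443 0.15 0 0 -4;1 0.048 0.443 0.15 0 0 -4;1 0.048 0.443 0.15 0 0 -4;1 0.048 0.443 0.15 0 0 -4;1 0.048 0.443 0.15 0 0 -4;1 0.048 0.443 0.15 0 0 -4;1 0.048 0.443 0.15 0 0 -4;1 0.048 0.443 0.15 0 0 -4;1 0.048 0.443 0.15 0 0 -4;1 0.048 0.443 0.15 0 0 -4;1 0.048 0.443 0.15 0 0 -4;1 0.048 0.443 0.15 0 0 -4;1 0.048 0.443 0.15 0 0 -4;1 0.048 0.443 0.15 0 0 -4"

```text
t: 34.32
tool_pos: [508.0, 205.2, 206.0]
eef_rot: [[0.995, 0.102, -0.0], [0.102, -0.995, 0.0], [-0.0, -0.001, -1.0]]
contact_force: [1.1, -0.3, -0.1]
width: 0.256
gripper_force: 49.5
```

Emit:
play_rows --motion "1 0 0 0 0 0 0;1 0 0 0 0 0 0"

```text
t: 34.48
tool_pos: [507.9, 205.6, 206.0]
eef_rot: [[0.995, 0.103, -0.0], [0.103, -0.995, 0.001], [-0.0, -0.001, -1.0]]
contact_force: [-0.2, 0.2, -0.6]
width: 0.255
gripper_force: 49.5
```

Emit:
play_rows --motion "1 0.001 -0.001 -0.04 0 0 0;1 0.001 -0.001 -0.08 0 0 0;1 0.001 -0.001 -0.11 0 0 0;1 0.001 -0.001 -0.118 0 0 0;1 0.001 -0.001 -0.122 0 0 0;1 0.001 -0.001 -0.125 0 0 0;1 0.001 -0.001 -0.127 0 0 0;1 0.001 -0.001 -0.127 0 0 0"

```text
t: 35.15
tool_pos: [510.1, 205.5, 82.3]
eef_rot: [[0.995, 0.104, 0.003], [0.104, -0.995, 0.002], [0.003, -0.001, -1.0]]
contact_force: [-2.2, -0.3, 5.5]
width: 0.254
gripper_force: 49.8
```

Emit:
play_rows --motion "0.6 0 0 0 0 0 0;0.6 0 0 0 0 0 0;0.6 0 0 0.02 0 0 0;0.6 0 0 0.06 0 0 0;0.5 0 0 0.1 0 0 0;0.5 0.055 0.06 0.16 0 0 0;0.5 0.055 0.06 0.16 0 0 0;0.5 0.055 0.06 0.16 0 0 0;0.5 0.055 0.06 0.16 0 0 0;0.5 0.055 0.06 0.16 0 0 0"

```text
t: 35.98
tool_pos: [564.1, 265.7, 238.9]
eef_rot: [[0.995, 0.105, -0.0], [0.105, -0.995, 0.001], [-0.0, -0.001, -1.0]]
contact_force: [-0.3, -0.7, -1.2]
width: 0.502
gripper_force: 0.0
```

```bash
python3 - <<'E'
from tins import *
st=read_state();print(st["t"],st["tool_pos"].round(1),np.degrees(np.arctan2(st["eef_rot"][1,1],st["eef_rot"][0,1])))
f,W,s=take("wrist");save("w5",f)
a=np.radians(6);R=np.array([[np.cos(a),-np.sin(a)],[np.sin(a),np.cos(a)]]);o=np.array([541.9,257.5])
for z0,z1 in((137,147),(115,121.5),(90,98),(70,76.5)):
    for c in caps(W,z0,z1,(545,258),150):
        if max(c[1])<60 and min(c[1])>12:print(z0,c[:5],((np.array(c[0])-o)@R).round(1))
E
```

```text
35.9833 [564.1 265.7 238.9] -83.99659862040545
137 ([584.6, 290.7], [24.0, 24.1], 0.8, 'fill 0.98', np.float64(143.7)) [45.9 28.6]
137 ([583.6, 250.6], [24.2, 24.1], 0.9, 'fill 0.98', np.float64(143.1)) [ 40.8 -11.2]
90 ([501.7, 300.7], [23.4, 15.5], 39.7, 'fill 0.82', np.float64(97.5)) [-35.5  47.2]
90 ([504.6, 255.2], [23.2, 23.3], 57.4, 'fill 0.78', np.float64(97.5)) [-37.3   1.6]
90 ([513.2, 209.2], [15.4, 22.9], 28.3, 'fill 0.83', np.float64(97.4)) [-33.6 -45. ]
70 ([502.2, 302.5], [39.6, 32.5], 67.1, 'fill 0.82', np.float64(76.5)) [-34.8  48.9]
70 ([506.9, 255.6], [35.0, 39.2], 9.7, 'fill 0.82', np.float64(76.4)) [-35.    1.8]
70 ([511.6, 208.2], [35.4, 39.3], 29.0, 'fill 0.82', np.float64(76.5)) [-35.3 -45.9]
```

View pics/w5.png

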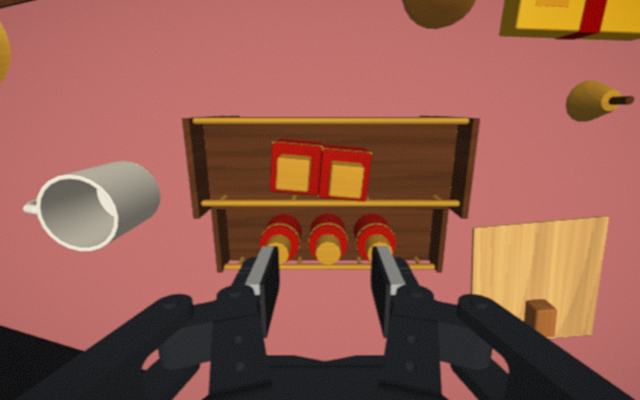

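The wrist view shows both squares on the upper step at (297,168) and (345,173), and the three rounds on the lower step at (282,235), (328,238) and (375,237). All are inside tolerance: squares at riser x 41–46, 5° off square. Next I pick up the lid again.

Emit:
play_rows --motion "0.2 -0.153 -0.288 0 0 0 5.1;0.2 -0.153 -0.288 0 0 0 5.1;0.2 -0.153 -0.288 0 0 0 5.1;0.2 -0.153 -0.288 0 0 0 5.1;0.2 -0.153 -0.288 0 0 0 5.1;0.2 -0.153 -0.288 0 0 0 5.1;0.2 -0.153 -0.288 0 0 0 5.1;0.2 -0.153 -0.288 0 0 0 5.1;0.2 -0.153 -0.288 -0.03 0 0 5.1;0.2 -0.153 -0.288 -0.07 0 0 5.1;0.2 -0.153 -0.288 -0.1 0 0 5.1;0.2 -0.153 -0.288 -0.1 0 0 5.1;0.2 -0.153 -0.288 -0.1 0 0 5.1"

```text
t: 37.12
tool_pos: [408.6, -22.7, 136.5]
eef_rot: [[0.982, 0.191, -0.006], [0.191, -0.982, 0.001], [-0.005, -0.002, -1.0]]
contact_force: [0.3, 0.2, 1.0]
width: 0.8
gripper_force: 0.0
```

```bash
python3 - <<'E'
from tins import *
st=read_state();print(st["t"],st["tool_pos"].round(1),np.degrees(np.arctan2(st["eef_rot"][1,1],st["eef_rot"][0,1])))
f,W,s=take("wrist")
for z0,z1 in((24,40),(3,10)):
    for c in caps(W,z0,z1,(440,-15),120,200):print(z0,c[:5])
E
```

```text
37.1167 [408.6 -22.7 136.5] -78.97185496363662
24 ([410.1, -23.5], [40.3, 25.7], 11.7, 'fill 0.97', np.float64(34.3))
3 ([449.2, -15.7], [166.5, 160.6], 11.5, 'fill 1.00', np.float64(9.8))
```

Emit:
play_rows --motion "0.2 0.002 0 -0.04 0 0 0.1;0.2 0.002 0 -0.08 0 0 0.1;0.2 0.002 0 -0.105 0 0 0.1;0.2 0.002 0 -0.12 0 0 0.1;0.2 0.002 0 -0.124 0 0 0.1;0.2 0.002 0 -0.124 0 0 0.1;1 0.002 0 -0.124 0 0 0.1;1 0.002 0 -0.124 0 0 0.1;1 0.002 0 -0.124 0 0 0.1;1 0.002 0 -0.124 0 0 0.1;1 0.002 0 -0.124 0 0 0.1;1 0.002 0 -0.124 0 0 0.1;1 0.002 0 -0.124 0 0 0.1" --newtons 80

```text
t: 38.25
tool_pos: [414.1, -22.7, 16.9]
eef_rot: [[0.981, 0.194, 0.003], [0.194, -0.981, 0.0], [0.003, 0.0, -1.0]]
contact_force: [-1.0, 0.2, 7.0]
width: 0.279
gripper_force: 80.8
```

Emit:
play_rows --motion "1 0 0 0.03 0 0 0;1 0 0 0.07 0 0 0;1 0 0 0.11 0 0 0;1 0 0 0.14 0 0 0;1 0 0 0.15 0 0 0;1 -0.045 -0.265 0.15 0 0 0;1 -0.045 -0.265 0.15 0 0 0;1 -0.045 -0.265 0.15 0 0 0;1 -0.045 -0.265 0.15 0 0 0;1 -0.045 -0.265 0.15 0 0 0;1 -0.045 -0.265 0.15 0 0 0;1 -0.045 -0.265 0.15 0 0 0;1 -0.045 -0.265 0.12 0 0 0;1 -0.045 -0.265 0.12 0 0 0;1 -0.045 -0.265 0.12 0 0 0;1 -0.045 -0.265 0.12 0 0 0"

```text
t: 39.58
tool_pos: [367.8, -286.9, 134.7]
eef_rot: [[0.981, 0.194, -0.002], [0.194, -0.981, 0.001], [-0.001, -0.002, -1.0]]
contact_force: [-0.4, 0.4, -2.5]
width: 0.28
gripper_force: 79.6
```

```bash
cat > lidchk.py <<'E'
from tins import *
import sys
st=read_state();print(st["t"],st["tool_pos"].round(1),np.degrees(np.arctan2(st["eef_rot"][1,1],st["eef_rot"][0,1])),st["contact_force"].round(1))
f,W,s=take("wrist");save(sys.argv[1],f)
a=np.radians(11.3);R=np.array([[np.cos(a),-np.sin(a)],[np.sin(a),np.cos(a)]])
Q=W.copy();Q[...,:2]=(W[...,:2]-[518.1,-257.5])@R;np.save("Q.npy",Q)
# lid edges: per x-slab, y-extents of points above z threshold
z0=float(sys.argv[2]);z1=float(sys.argv[3])
for x in range(-120,96,10):
    m=(abs(Q[...,0]-x)<2)&(Q[...,2]>z0)&(Q[...,2]<z1)&(abs(Q[...,1])<100)
    n=(abs(Q[...,0]-x)<2)&(Q[...,2]>86)&(Q[...,2]<94)&(abs(Q[...,1])<100)
    if m.sum()>5:print(x,"lid y",Q[m][:,1].min().round(1),Q[m][:,1].max().round(1),"z",np.median(Q[m][:,2]).round(1),end=" ")
    if n.sum()>5:print(x,"box y",Q[n][:,1].min().round(1),Q[n][:,1].max().round(1),end="")
    print()
m=(Q[...,2]>86)&(Q[...,2]<94)&(abs(Q[...,1])<100)&(Q[...,0]>-20)&(Q[...,0]<100)
c,s_,an=cv2.minAreaRect(W[m][:,:2].astype(np.float32));print("strips",c,s_,an)
E
python3 lidchk.py w6 100 130
```

```text
39.5833 [ 367.8 -286.9  134.7] -78.78462414120052 [-0.4  0.4 -2.5]
-120 lid y -80.5 79.4 z 123.5 
-110 lid y -80.4 79.5 z 123.4 
-100 lid y -80.3 79.9 z 123.4 
-90 lid y -80.3 79.6 z 123.4 
-80 lid y -80.4 79.5 z 123.3 
-70 lid y -80.5 80.1 z 123.3 
-60 lid y -80.2 80.5 z 123.2 
-50 lid y -80.2 80.0 z 123.2 
-40 lid y -80.7 79.5 z 123.1 













strips (0.0, 0.0) (0.0, 0.0) 0.0
```

View pics/w6.png

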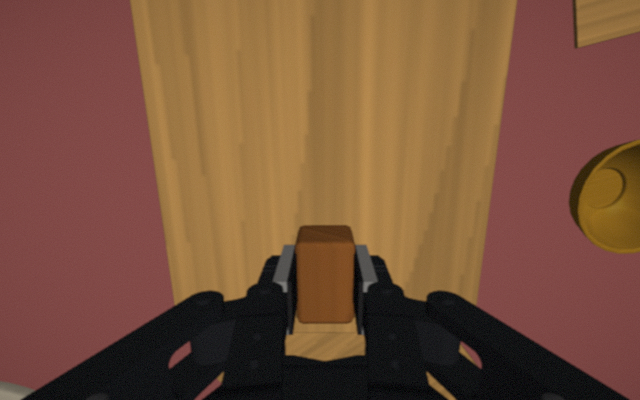

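Emit:
play_rows --motion "1 0 0 -0.005 -0.24 1.2 0;1 0.005 0.001 -0.01 -0.47 2.35 0;1 0.01 0.002 -0.018 -0.47 2.35 0;1 0.018 0.004 -0.026 -0.47 2.35 0;1 0.024 0.0055 -0.029 -0.47 2.35 0;1 0.024 0.0055 -0.03 -0.47 2.35 0;1 0.024 0.0055 -0.03 -0.47 2.35 0;1 0.024 0.0055 -0.03 -0.47 2.35 0"

```text
t: 40.3
tool_pos: [391.8, -282.1, 104.7]
eef_rot: [[0.98, 0.194, -0.042], [0.194, -0.981, -0.008], [-0.043, -0.001, -0.999]]
contact_force: [-0.1, 0.1, -1.0]
width: 0.282
gripper_force: 79.8
```

```bash
cat >> lidchk.py <<'E'
m=(Q[...,2]>z0)&(Q[...,2]<z1)&(abs(Q[...,1])<75)&(abs(Q[...,1])>25)&(Q[...,0]>-150)&(Q[...,0]<100)
p=np.polyfit(Q[m][:,0],Q[m][:,2],1);t=(st["tool_pos"][:2]-[518.1,-257.5])@R;xr=t[0]+119
print("slope %.4f rear x %.1f, rear bottom z %.1f, bottom at lip %.1f"%(p[0],xr,np.polyval(p,xr)-6,np.polyval(p,-94)-6))
E
python3 lidchk.py w7 84 130 | tail -18; python3 - <<'E'
from h import *
f,W,s=take("side");save("s2",cv2.resize(f[200:340,300:480],None,fx=4,fy=4,interpolation=cv2.INTER_CUBIC))
E
```

```text
-60 lid y -87.8 88.5 z 90.4 -60 box y -87.6 87.9
-50 lid y -88.2 88.6 z 89.9 -50 box y -87.4 87.1
-40 lid y -88.2 88.3 z 89.5 -40 box y -87.5 87.5
-30 lid y -88.6 88.7 z 89.0 -30 box y -87.7 87.8
-20 lid y -88.5 87.9 z 88.5 -20 box y -87.7 87.9











strips (500.1989440917969, -260.98052978515625) (3.825207233428955, 175.61622619628906) 11.179388046264648
slope -0.0463 rear x -9.7, rear bottom z 82.1, bottom at lip 86.0
```

View pics/s2.png

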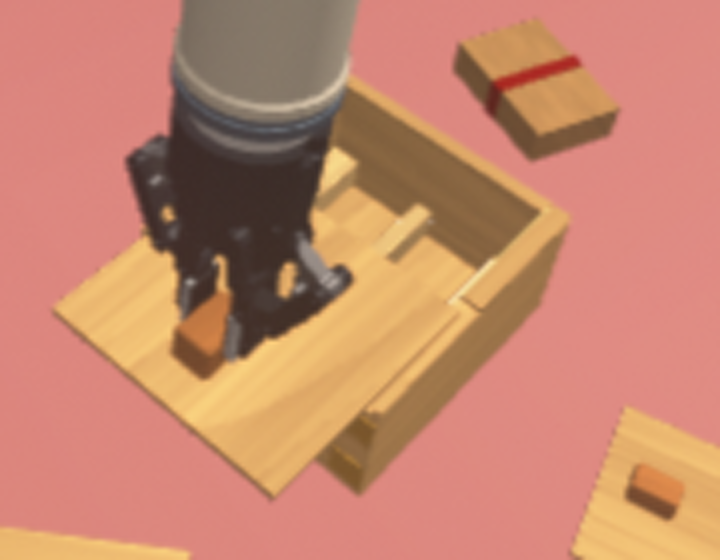

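The side crop shows the lid's rear edge at (465,310), just ahead of the strip's front end at (490,285), laid between the cheeks. I lower it a little and slide it in.

Emit:
play_rows --motion "1 0 0 -0.0025 0 0 0;1 0 0 -0.0045 0 0 0;1 0 0 -0.0045 0 0 0;1 0.0049 0.001 -0.0047 0 0 0;1 0.0098 0.002 -0.005 0 0 0;1 0.0147 0.0029 -0.0053 0 0 0;1 0.0196 0.0039 -0.0055 0 0 0;1 0.0294 0.0059 -0.0058 0 0 0;1 0.0392 0.0078 -0.006 0 0 0;1 0.0392 0.0078 -0.006 0 0 0"

```text
t: 41.23
tool_pos: [432.8, -273.7, 98.5]
eef_rot: [[0.98, 0.195, -0.041], [0.195, -0.981, -0.007], [-0.042, -0.001, -0.999]]
contact_force: [-0.3, 1.1, -1.5]
width: 0.282
gripper_force: 79.8
```

```bash
python3 lidchk.py w8 78 130
```

```text
41.2333 [ 432.8 -273.7   98.5] -78.7536636724847 [-0.3  1.1 -1.5]

-110 lid y -80.2 79.2 z 88.5 -110 box y -80.2 79.2
-100 lid y -80.2 79.2 z 88.3 -100 box y -80.2 79.2
-90 lid y -88.0 88.6 z 87.7 -90 box y -87.5 87.5
-80 lid y -88.1 88.2 z 87.5 -80 box y -87.4 87.9
-70 lid y -88.2 88.7 z 86.9 -70 box y -87.4 87.8
-60 lid y -88.1 88.2 z 86.2 -60 box y -87.5 87.6
-50 lid y -88.2 88.4 z 85.7 -50 box y -87.0 87.6
-40 lid y -88.3 88.3 z 85.3 -40 box y -87.7 87.6
-30 lid y -88.4 88.0 z 84.9 -30 box y -87.5 87.8
-20 lid y -88.3 88.8 z 84.4 -20 box y -87.3 87.8
-10 lid y -88.2 88.6 z 84.0 -10 box y -87.4 87.6
0 lid y -88.2 88.2 z 83.7 0 box y -88.2 88.2
10 lid y -88.0 88.4 z 83.3 10 box y -88.0 88.4
20 lid y -88.2 88.1 z 82.8 20 box y -88.2 88.1







strips (520.2188720703125, -257.03375244140625) (43.95387268066406, 176.58981323242188) 11.423530578613281
slope -0.0432 rear x 32.2, rear bottom z 76.3, bottom at lip 81.7
```

Emit:
play_rows --motion "1 0.0098 0.002 0 0 0 0;1 0.0196 0.0039 0 0 0 0;1 0.0294 0.0059 0 0 0 0;1 0.0392 0.0078 0 0 0 0;1 0.0451 0.009 0 0 0 0;1 0.048 0.0096 0 0 0 0;1 0.048 0.0096 0 0 0 0;1 0.048 0.0096 0 0 0 0"

```text
t: 41.95
tool_pos: [478.9, -264.6, 98.6]
eef_rot: [[0.98, 0.194, -0.042], [0.194, -0.981, -0.008], [-0.043, -0.001, -0.999]]
contact_force: [-0.1, -0.4, -1.2]
width: 0.279
gripper_force: 79.8
```

```bash
python3 lidchk.py w9 80 130|tail -12; python3 - <<'E'
from tins import *
Q=np.load("Q.npy")
# front edge of lid plate and pull in box frame
m=(abs(Q[...,1])<70)&(abs(Q[...,1])>30)&(Q[...,2]>78)&(Q[...,2]<95)
print("front x",np.percentile(Q[m][:,0],[0.2,1]))
m=(Q[...,2]>106)&(Q[...,2]<122)&(abs(Q[...,0]+44)<40)&(abs(Q[...,1])<12);print("pull x",np.percentile(Q[m][:,0],[1,99]) if m.sum() else None)
E
```

```text
0 lid y -88.0 87.8 z 85.7 0 box y -88.0 87.8
10 lid y -87.9 88.5 z 85.3 10 box y -87.9 88.5
20 lid y -87.9 88.2 z 84.8 20 box y -87.9 88.2
30 lid y -88.4 87.8 z 84.4 30 box y -88.4 87.8
40 lid y -88.2 88.3 z 83.9 40 box y -88.2 88.3
50 lid y -88.1 88.5 z 83.5 50 box y -88.1 88.5
60 lid y -88.6 88.1 z 83.1 60 box y -88.6 88.1
70 lid y -87.8 88.1 z 82.5 70 box y -87.8 88.1


strips (543.0659790039062, -252.5419921875) (90.90901184082031, 177.13377380371094) 11.307860374450684
slope -0.0439 rear x 79.2, rear bottom z 76.3, bottom at lip 83.9
front x [-65.06335926 -61.28311417]
pull x [-61.71209019 -23.17592408]
```

Emit:
play_rows --motion "1 0 0 -0.0018 0.16 -0.8 0;1 0 0 -0.0036 0.32 -1.6 0;1 0 0 -0.0053 0.48 -2.4 0;1 0 0 -0.006 0.48 -2.4 0;1 0 0 -0.006 0.48 -2.4 0"

```text
t: 42.42
tool_pos: [478.6, -264.9, 92.9]
eef_rot: [[0.981, 0.193, 0.001], [0.193, -0.981, 0.001], [0.001, -0.0, -1.0]]
contact_force: [-0.2, 0.0, -0.4]
width: 0.278
gripper_force: 79.9
```

```bash
python3 lidchk.py w10 79 130|tail -2
```

```text
strips (543.033935546875, -252.546630859375) (90.79553985595703, 177.00640869140625) 11.196388244628906
slope 0.0030 rear x 78.8, rear bottom z 76.3, bottom at lip 75.8
```

Lid is flat. I release it, lift off and verify.

Emit:
play_rows --motion "1 0 0 -0.001 0 0 0;0.2 0 0 -0.001 0 0 0;0.2 0 0 -0.001 0 0 0;0.2 0 0 -0.001 0 0 0;0.2 0 0 -0.001 0 0 0;0.2 0 0 0.02 0 0 0;0.2 0 0 0.05 0 0 0;0.2 0 0 0.09 0 0 0;0.2 0 0 0.13 0 0 0;0.2 -0.03 0.05 0.15 0 0 0;0.2 -0.03 0.05 0.15 0 0 0;0.2 -0.03 0.05 0.15 0 0 0;0.2 -0.03 0.05 0.15 0 0 0"

```text
t: 43.55
tool_pos: [449.2, -214.4, 243.7]
eef_rot: [[0.981, 0.195, 0.002], [0.195, -0.981, -0.001], [0.002, 0.001, -1.0]]
contact_force: [-0.1, 0.3, -0.7]
width: 0.8
gripper_force: 0.0
```

```bash
python3 look.py; python3 - <<'E'
from tins import *
st=read_state();f,W,s=take("wrist");save("w11",f)
a=np.radians(11.3);R=np.array([[np.cos(a),-np.sin(a)],[np.sin(a),np.cos(a)]])
Q=W.copy();Q[...,:2]=(W[...,:2]-[518.1,-257.5])@R
m=(Q[...,2]>102)&(Q[...,2]<115)&(abs(Q[...,0]+44)<40)&(abs(Q[...,1])<30);c,s_,an=cv2.minAreaRect(Q[m][:,:2].astype(np.float32));print("pull box xy",c,s_,an)
m=(abs(Q[...,1])<60)&(abs(Q[...,0])<80)&(Q[...,2]>76)&(Q[...,2]<88)
A=np.c_[Q[m][:,:2],np.ones(m.sum())];print("plane",np.linalg.lstsq(A,Q[m][:,2],rcond=None)[0])
f,W,s=take("side");save("s3",f)
E
```

```text
43.55 [ 449.2 -214.4  243.7] yaw -78.77
wrist box
upper ([583.4, 289.5], [23.4, 23.2], 3.2, 'fill 0.95', np.float64(142.4)) riser xy [44.6 27.5]
upper ([582.8, 249.7], [23.4, 23.8], 1.3, 'fill 0.96', np.float64(142.9)) riser xy [ 39.9 -12. ]
lower ([508.8, 206.5], [22.0, 22.4], 88.9, 'fill 0.79', np.float64(98.5)) riser xy [-38.2 -47.3]
lower ([504.1, 254.0], [22.1, 21.0], 44.9, 'fill 0.84', np.float64(98.6)) riser xy [-38.    0.5]
lower ([498.7, 302.8], [22.5, 21.8], 62.1, 'fill 0.79', np.float64(97.7)) riser xy [-38.2  49.6]
lidpull
lid [450. -15.] [258.9 248.9] 0.2 139
pull box xy (-43.773231506347656, -0.7196693420410156) (40.06572341918945, 26.235950469970703) 0.5043168663978577
plane [ 7.78785547e-04 -4.27764512e-04  8.18590810e+01]
```

View pics/s3.png

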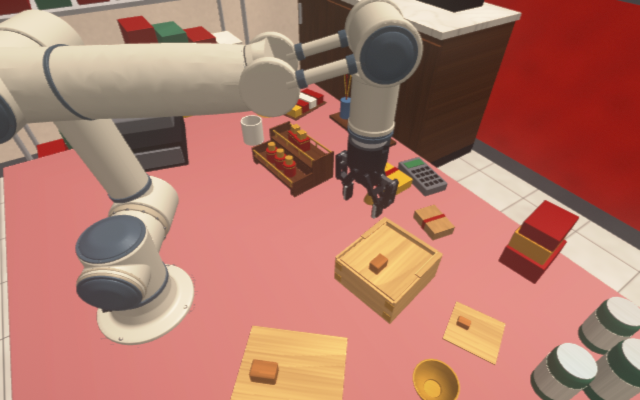

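The side view shows the lid home in the box at (388,262) and all tins on the riser at (295,155). All readings are inside the limits, so I'm handing in.

```bash
python3 -c "
from bench import *
print(close_job())"
```

```text
the job is handed in; nothing more can be done
None
```

I handed the job in; no verdict came back, but my last camera check had everything within the limits. Both square tins are on the upper step, the three round tins are on the lower step, and the lid is closed flat behind the lip. One square tin got knocked mid-run and I left it where it was, about 8 mm off the step's middle line (12 mm allowed).

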